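Line up the scent bottles by height on the vanity tray

ROBOT

A 6-joint arm with a two-finger parallel gripper is mounted at the origin on a cart in front of the work surface, level with it; the furniture and walls round the work are solid. World frame = base frame: x ahead of the robot, y to its left, z up, the work surface at z = 0. Lengths are in m, angles in rad, forces in N, time in s.
With the tool pointing down it reaches from about 0.425 to 1.125 m from the base axis. Payload 14.9 kg.
Tool frame: the origin (TCP) lies at the very end of the fingers, on their centre line; the grasp point (between the pads) lies 19 mm behind it; z points along the fingers, y is the line along which they close (so a half turn about z gives the same grasp; the last joint's range is limited). The gripper opens to 91 mm and grips with 3 to 60 N. Pads are 32 mm wide; open, the fingers measure 118 mm over their backs; the gripper's body (76 mm by 178 mm) begins 60 mm behind the grasp point.
Start: joints at [-1.377, 0.379, 1.734, -0, 1.028, -0.033], TCP at [0.157, -0.682, 0.214] pointing down, gripper open.
Joint ranges: [-2.77, 2.77], [-0.74, 2.19], [0, 2.66], [-1.06, 4.2], [0.31, 2.87], [-3.08, 3.08]. Speed limits (rad/s): [1.89, 1.89, 2.39, 3.14, 3.14, 3.14].

INTERFACE

Orientations are given as a 3x3 rotation matrix whose columns are the frame's x, y, z axes.
In Python, from station import arm gives the robot as it stands. The module is installed in compiled form; this text tells all that it offers.
- The arm moves only by the shell command python3 -m crank 'ROWS' [FORCE]. ROWS is JSON, a list of rows, each a list of 5 numbers: the shift along the tool's x, y, z as a fraction of full scale, then the turn about the tool's z as a fraction of full scale, then the opening in per cent of the stroke, from 0 (shut) to 100 (fully open). In form: [[x, y, z, roll, fingers], ...]. A call has 1 to 12 rows; each row shifts and turns the commanded pose from where the row before left it, along the tool's axes as they then stand; what a row does not reach is not made up. Full scale, the value 1, is 0.4 m for a shift and 0.5 rad for a turn. A row lasts 1/10 s, in which the tool goes at most 50 mm and 8.59 degrees, less where a joint would pass 70% of its speed; a pose out of reach is approached as far as the arm can. A call with a number of a shift or a turn outside -1 to 1 is refused whole. A call with a gripper value outside its range is refused whole. The fingers move at their own pace and stop on an object; FORCE is the grip in N (left out, the last holds). Time passes only in rows, so rows that do not move let the fingers close. It gives the time, the measured TCP pose, the force, the opening and the grip force at its end, in the units of the state.
- arm.observe(): the state, without advancing time (a new reading comes with each control period).
- arm.grab_frame(name): name is "side" or "top"; returns a dict with "color" (420x560x3 uint8, blue, green, red), "depth" (420x560 float32, m along the optical axis (not along the pixel's ray), 0 where there is no reading), "fovy" (degrees; the focal length in pixels is half the picture's height over the tangent of half this angle, whatever the lens; pixels are square), "cx", "cy" (the principal point, pixels), "T" (4x4, takes a point from camera to world coordinates). Camera axes: x right, y up, looking along -z (the intrinsics and any distortion apply to the point x, -y, -z); pixel columns grow to the right and rows downward; lengths in m; the calibration is good to about 2 mm. A picture is of the moment at which its call begins.
- arm.finish_job(): hands the job in; it is judged then, once.
Trained networks look in a picture, given as the dict that the camera call returned (one of the last four; its "shot" number tells which), for a name from the list of things; names that differ only in an ending like _2 or _b are one class to them, and where a whole thing is asked for, a point or a joint stands for the part that bears it (a point fixed in the world has none). Each returns a list of dicts, best first, with "conf" (0 to 1); they miss things now and then, are a little off and sometimes report something else, mostly with a low value. They report only what shows in the picture. A call takes as long as a camera call. They do not tell look-alikes from the thing itself.
- arm.recognise(picture, thing): "rect" ([centre column, centre row, width, height] in pixels, round what is visible of it).
- arm.cut_out(picture, thing): "pixels" (420x560 bool, what is visible of it) and "rect" ([centre column, centre row, width, height] in pixels, round what is visible of it).
- arm.mark_of(picture, thing): "centre" ([column, row] in pixels: a listed point, or the origin of a listed thing).
The state is a dict: "t": time; "qpos": joint angles; "dq": joint speeds; "effort": joint torques, N m; "tcp_pos": TCP position; "tcp_rot": TCP orientation; "contact_force": force on the tool from outside, world axes, zero at the start; "ft_torque": the same for the moment, N m; "finger_gap": finger opening in m; "grip_force": force on a finger pad.
Only numpy, scipy, OpenCV 4.12 (cv2) and the standard library are available. Lean on these libraries where they do the work, as an engineer would, in place of code of your own. Each camera call takes 0.05 s, during which the arm holds its last target. There are 200 camera calls.

TASK

Tidy the four scent bottles onto the wooden tray, one standing upright on the middle of each round mark, in order of height: the tallest on the mark nearest the china bowl, going down to the shortest on the mark nearest the earphone case. Knock no bottle over, and leave the bowl and the earphone case where they are.

Things in the scene. Friction and masses are not known exactly. Their poses are not given: they have to be found in the camera images.
- dark_bottle: the tallest scent bottle, 166 mm high: round tapered grey glass body 52 mm across, 113 mm high, with a round black stopper from 112 to 166 mm that flares upward to a disc 42 mm across at the top (grip the stopper below the disc, from above). 0.17 kg. Starts standing upright on the desk. Origin: centre of its underside, z up along the bottle
- gold_bottle: second tallest scent bottle, 152 mm high: clear rectangular glass body 30 x 46 mm, 101 mm high, with a round gold-brown cap 29 mm across from 106 to 152 mm (grip the cap). 0.16 kg. Starts standing upright on the desk. Origin: centre of its underside, z up along the bottle
- blue_bottle: third tallest scent bottle, 133 mm high: see-through blue rectangular glass body 36 x 60 mm, 99 mm high, with a round white cap 36 mm across from 104 to 133 mm (grip the cap). 0.19 kg. Starts standing upright on the desk. Origin: centre of its underside, z up along the bottle
- vial_bottle: the shortest, a slim translucent whitish roll-on scent vial, 94 mm high and 17 mm across, with a round gold-brown cap from 61 to 94 mm (grip the cap). 0.03 kg. Starts standing upright on the desk. Origin: centre of its underside, z up along the bottle
- mark_a: the leftmost (seen from the robot) of four equal flat round marks, 72 mm across, green with a grey rim, inlaid in one row 80 mm apart on a fixed light wooden tray (125 x 345 mm, rim 14 mm high, its floor 5 mm above the desk, the marks level with the floor). Origin: centre of the mark, on the tray floor; y points along the row to the left end, z up
- mark_b: the second from the left (seen from the robot) of four equal flat round marks, 72 mm across, green with a grey rim, inlaid in one row 80 mm apart on a fixed light wooden tray (125 x 345 mm, rim 14 mm high, its floor 5 mm above the desk, the marks level with the floor). Origin: centre of the mark, on the tray floor; y points along the row to the left end, z up
- mark_c: the third from the left (seen from the robot) of four equal flat round marks, 72 mm across, green with a grey rim, inlaid in one row 80 mm apart on a fixed light wooden tray (125 x 345 mm, rim 14 mm high, its floor 5 mm above the desk, the marks level with the floor). Origin: centre of the mark, on the tray floor; y points along the row to the left end, z up
- mark_d: the rightmost (seen from the robot) of four equal flat round marks, 72 mm across, green with a grey rim, inlaid in one row 80 mm apart on a fixed light wooden tray (125 x 345 mm, rim 14 mm high, its floor 5 mm above the desk, the marks level with the floor). Origin: centre of the mark, on the tray floor; y points along the row to the left end, z up
- bowl: small white china bowl with a maroon band, 105 mm across, 47 mm high, standing on the desk just off one end of the tray, left or right, about 125 mm from the centre of the nearest mark. Origin: centre of its underside. Not to be moved
- ear_case: black earphone case, 47 x 58 mm, 24 mm high, on the desk just off the other end of the tray, about 125 mm from the centre of the nearest mark. Origin: centre of its underside. Not to be moved
Not all that is in view belongs to the job. Several things have the shape of the blue_bottle; the one meant has the colours described above. What is shaped like the gold_bottle but green is not meant.

How it is judged:
By the outcome, as a careful person would: the job done as asked, in the order asked, and still so for the second after the job is handed in, with the robot touching nothing.
It also fails if it takes over 120 s, if anything falls off the work surface, if the arm or the gripper's body presses on something with over 40 N, if the wrist force passes 120 N, or if a joint passes its speed limit or range.

## Working session

There is one attempt and no reset: what is moved stays moved. The work goes in short steps, Python scripts to look and compute and a shell command to move; the robot and the scene stay as the last step left them, time stands still between calls to the robot, and variables do not carry over. Pictures are saved under pics/ and viewed, at most 14 in all, crops included, and the job is handed in when it is done.

```bash
mkdir -p pics
cat > h.py <<'E'
import numpy as np, cv2
from station import arm
def proj(f,p):
    T=np.linalg.inv(f["T"]);c=T[:3,:3]@np.array(p)+T[:3,3]
    F=f["color"].shape[0]/2/np.tan(np.radians(f["fovy"])/2)
    return f["cx"]+F*c[0]/-c[2], f["cy"]+F*-c[1]/-c[2]
def ray(f,u,v,z):
    F=f["color"].shape[0]/2/np.tan(np.radians(f["fovy"])/2)
    d=f["T"][:3,:3]@np.array([(u-f["cx"])/F,-(v-f["cy"])/F,-1]);o=f["T"][:3,3]
    return o+d*(z-o[2])/d[2]
def cloud(f,mask=None):
    F=f["color"].shape[0]/2/np.tan(np.radians(f["fovy"])/2)
    D=f["depth"];m=D>0
    if mask is not None:m=m&mask
    v,u=np.nonzero(m);d=D[v,u]
    P=np.c_[(u-f["cx"])/F*d,-(v-f["cy"])/F*d,-d]
    return P@f["T"][:3,:3].T+f["T"][:3,3],u,v
E
python3 - <<'E'
from h import *
fs={}
for n in("top","side"):
    f=arm.grab_frame(n);fs[n]=f;cv2.imwrite(f"pics/{n}0.png",f["color"])
    print(n,[k for k in f],f["fovy"],f["cx"],f["cy"],f["T"].round(3).tolist())
for n,f in fs.items():
    for t in "dark_bottle gold_bottle blue_bottle vial_bottle mark_a bowl ear_case".split():
        for r in arm.cut_out(f,t):
            P,_,_=cloud(f,r["pixels"]);
            print(n,t,round(r["conf"],2),np.round(r["rect"]).tolist(),len(P),np.median(P,0).round(3) if len(P) else '',np.percentile(P[:,2],95).round(3) if len(P) else '')
s=arm.observe();print(s["t"],s["tcp_pos"],s["tcp_rot"])
E
```

```text
top ['color', 'depth', 'fovy', 'cx', 'cy', 'T', 'shot'] 48.975421399051754 283.8685950746617 205.81238106908626 [[-0.026, 0.983, -0.183, 0.309], [-0.999, -0.031, -0.026, 0.049], [-0.031, 0.183, 0.983, 1.191], [0.0, 0.0, 0.0, 1.0]]
side ['color', 'depth', 'fovy', 'cx', 'cy', 'T', 'shot'] 46.45072094075758 279.6154261869971 215.6324667354146 [[0.955, 0.206, -0.213, 0.303], [-0.296, 0.653, -0.697, -0.652], [-0.005, 0.728, 0.685, 0.748], [0.0, 0.0, 0.0, 1.0]]
top dark_bottle 0.81 [273.0, 236.0, 23.0, 30.0] 473 [0.437 0.104 0.162] 0.168
top gold_bottle 0.82 [321.0, 271.0, 22.0, 14.0] 285 [ 0.355 -0.007  0.107] 0.154
top gold_bottle 0.58 [338.0, 233.0, 26.0, 30.0] 310 [ 0.444 -0.041  0.105] 0.154
top blue_bottle 0.71 [175.0, 246.0, 36.0, 33.0] 631 [0.427 0.344 0.098] 0.135
top blue_bottle 0.55 [210.0, 243.0, 27.0, 31.0] 564 [0.434 0.254 0.099] 0.135
top vial_bottle 0.41 [394.0, 234.0, 18.0, 12.0] 97 [ 0.437 -0.186  0.064] 0.096
top mark_a 0.96 [336.0, 171.0, 28.0, 26.0] 572 [ 0.622 -0.062  0.006] 0.01
top mark_a 0.73 [277.0, 177.0, 28.0, 27.0] 585 [0.611 0.098 0.006] 0.009
top mark_a 0.63 
[... 1027 characters left out ...]
325.0, 14.0, 38.0] 410 [ 0.437 -0.198  0.05 ] 0.095
side mark_a 0.87 [328.0, 233.0, 30.0, 27.0] 643 [0.615 0.018 0.006] 0.008
side mark_a 0.77 [366.0, 289.0, 40.0, 32.0] 863 [ 0.627 -0.143  0.006] 0.008
side mark_a 0.7 [345.0, 261.0, 36.0, 27.0] 758 [ 0.621 -0.063  0.006] 0.008
side mark_a 0.66 [309.0, 212.0, 32.0, 21.0] 513 [0.609 0.097 0.006] 0.008
side bowl 0.62 [412.0, 332.0, 66.0, 58.0] 2842 [ 0.662 -0.256  0.021] 0.047
side ear_case 0.85 [293.0, 173.0, 18.0, 19.0] 320 [0.605 0.215 0.023] 0.026
0.8 [ 0.15742206 -0.6820868   0.21394797] [[ 9.74393586e-01  2.24849145e-01  2.49290393e-05]
 [ 2.24849145e-01 -9.74393587e-01  8.75423803e-06]
 [ 2.62590789e-05 -2.92480022e-06 -1.00000000e+00]]
```

Run:
```python
import cv2
a=cv2.imread("pics/top0.png");b=cv2.imread("pics/side0.png")
cv2.imwrite("pics/topc.png",cv2.resize(a[120:300,140:460],None,fx=2.5,fy=2.5,interpolation=2))
cv2.imwrite("pics/sidec.png",cv2.resize(b[90:370,170:470],None,fx=2.1,fy=2.1,interpolation=2))
```

```text
(no output)
```

View pics/topc.png

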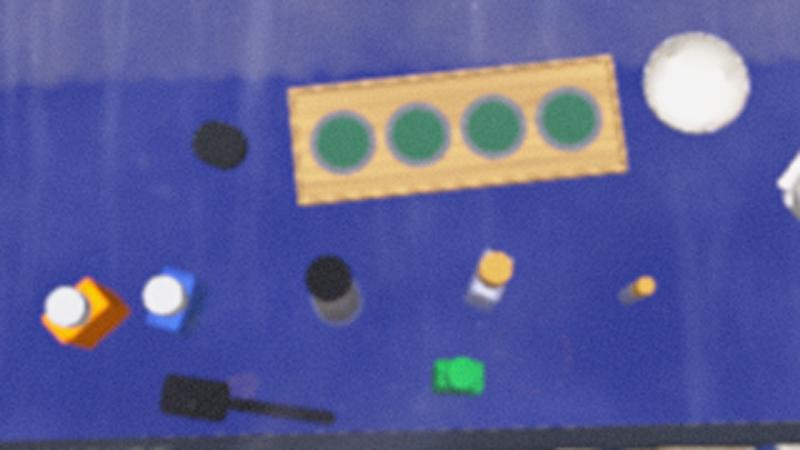

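View pics/sidec.png

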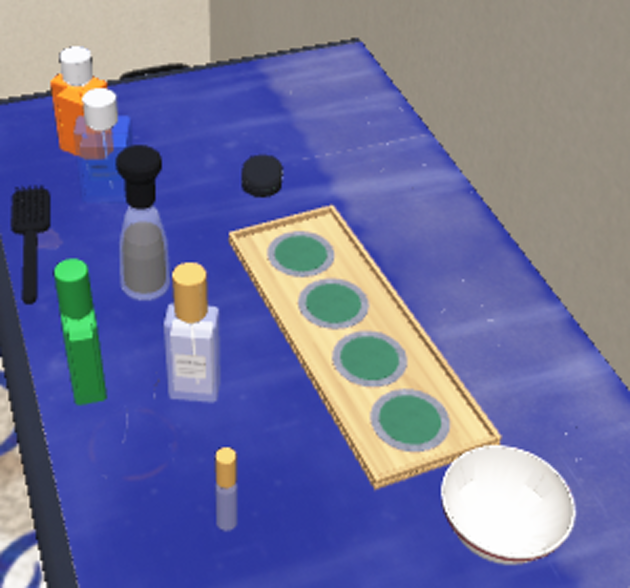

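The top view (crop scale 2.5, offset 140/120) shows the bowl on the right and the case on the left, so the order is dark→d, gold→c, blue→b, vial→a.
- Blue shape: orange (175,246) or blue (210,243). The one meant is (210,243), with a see-through blue body and white cap.
- Gold shape: green (321,271) or clear with a gold cap (338,233). The one meant is (338,233).

Both enlarged crops confirm these choices. Next I'll measure the cap axes.

Run:
```python
from h import *
g={"dark":(.44,.095,.166),"gold":(.447,-.045,.152),"blue":(.433,.25,.133),"vial":(.437,-.19,.094),"green":(.355,-.01,.152)}
for n in("top","side"):
    f=arm.grab_frame(n);P,u,v=cloud(f)
    for k,(x,y,h) in g.items():
        m=(np.hypot(P[:,0]-x,P[:,1]-y)<.045)&(abs(P[:,2]-h)<.005)
        c,r=cv2.minEnclosingCircle(P[m][:,:2].astype(np.float32))
        b=(P[m].min(0)+P[m].max(0))/2
        print(n,k,m.sum(),"mean",P[m].mean(0).round(4),"circ",np.round(c,4),round(r,4),"uv",u[m].mean().round(),v[m].mean().round())
    # marks: green pixels near tray height
    hsv=cv2.cvtColor(f["color"],cv2.COLOR_BGR2HSV)[v,u]
    gm=(hsv[:,0]>60)&(hsv[:,0]<95)&(hsv[:,1]>80)&(abs(P[:,2]-.006)<.008)&(P[:,0]>.55)
    for a in[(.61,.098),(.615,.018),(.622,-.062),(.628,-.142)]:
        m=gm&(np.hypot(P[:,0]-a[0],P[:,1]-a[1])<.04);print(" mark",m.sum(),P[m].mean(0).round(4))
```

```text
top dark 258 mean [0.445  0.1066 0.1652] circ [0.4452 0.1067] 0.0212 uv 271.0 231.0
top gold 123 mean [ 0.4515 -0.0448  0.1517] circ [ 0.4517 -0.0452] 0.0143 uv 338.0 226.0
top blue 182 mean [0.4382 0.262  0.1333] circ [0.4381 0.2621] 0.018 uv 205.0 237.0
top vial 38 mean [ 0.4376 -0.1908  0.0932] circ [ 0.4375 -0.1913] 0.0081 uv 397.0 234.0
top green 131 mean [ 0.3577 -0.01    0.1519] circ [ 0.3577 -0.0102] 0.0144 uv 324.0 269.0
 mark 293 [0.6098 0.0965 0.0062]
 mark 290 [0.6156 0.0166 0.006 ]
 mark 286 [ 0.6219 -0.063   0.0059]
 mark 286 [ 0.6274 -0.1426  0.0059]
side dark 237 mean [0.4436 0.1033 0.1649] circ [0.4431 0.1056] 0.0222 uv 235.0 166.0
side gold 169 mean [ 0.4507 -0.0478  0.1515] circ [ 0.451 -0.046] 0.0152 uv 260.0 221.0
side blue 141 mean [0.4367 0.2589 0.1329] circ [0.4382 0.2603] 0.0193 uv 217.0 137.0
side vial 76 mean [ 0.4373 -0.1931  0.0934] circ [ 0.4379 -0.1922] 0.0087 uv 277.0 307.0
side green 163 mean [ 0.3571 -0.0132  0.1516] circ [ 0.3569 -0.0117] 0.0155 uv 203.0 219.0
 mark 311 [0.609  0.0965 0.0062]
 mark 368 [0.6153 0.0171 0.0061]
 mark 434 [ 0.6213 -0.063   0.006 ]
 mark 508 [ 0.6274 -0.1424  0.006 ]
```

```bash
cat > d.py <<'E'
import sys
from h import *
# usage: d.py x y z : needed shift in tool fractions, and roll to yaw 94.3deg
s=arm.observe();R=s["tcp_rot"];p=np.array(list(map(float,sys.argv[1:4])))
yaw=np.degrees(np.arctan2(R[1][0],R[0][0]))
print("t",s["t"],"tcp",np.round(s["tcp_pos"],4),"yaw",yaw.round(2),"gap",s["finger_gap"],"grip",s["grip_force"],"F",np.round(s["contact_force"],1))
print("need",(np.array(R).T@(p-s["tcp_pos"])/.4).round(4),"roll",round(-np.radians(94.3-yaw)/.5,3))
E
python3 -m crank '[[0,0,-0.115,-0.284,100],[0,0,0,-0.284,100],[0,0,0,-0.284,100],[0,0,0,-0.284,100],[0,0,0,-0.284,100],[0,0,0,-0.284,100],[0,0,0,-0.284,100],[0,0,0,-0.284,100],[0,0,0,-0.284,100],[0,0,0,-0.284,100]]' 20; python3 d.py 0.445 0.106 0.26
```

```text
t: 1.9
tcp_pos: [0.1574, -0.6821, 0.2599]
tcp_rot: [[-0.082, 0.997, -0.0], [0.997, 0.082, 0.0], [0.0, -0.0, -1.0]]
contact_force: [-0.5, 0.4, 0.2]
finger_gap: 0.0913
grip_force: 0.0
t 1.9 tcp [ 0.1574 -0.6821  0.2599] yaw 94.69 gap 0.09129841635521654 grip 0.0 F [-0.5  0.4  0.2]
need [ 1.9048e+00  8.7770e-01 -2.0000e-04] roll 0.014
```

```bash
python3 -m crank '[[0.095,0.08,0,0.014,100],[0.095,0.08,0,0,100],[0.095,0.08,0,0,100],[0.095,0.08,0,0,100],[0.095,0.08,0,0,100],[0.095,0.08,0,0,100],[0.095,0.08,0,0,100],[0.095,0.08,0,0,100],[0.095,0.08,0,0,100],[0.095,0.08,0,0,100],[0.095,0.04,0,0,100],[0.095,0.038,0,0,100]]' >/dev/null; python3 -m crank '[[0.095,0,0,0,100],[0.095,0,0,0,100],[0.095,0,0,0,100],[0.095,0,0,0,100],[0.095,0,0,0,100],[0.095,0,0,0,100],[0.095,0,0,0,100],[0.06,0,0,0,100],[0.03,0,0,0,100],[0,0,0,0,100]]' >/dev/null; python3 d.py 0.445 0.106 0.107
```

```text
t 4.1 tcp [0.4552 0.0993 0.26  ] yaw 94.05 gap 0.09135157351421344 grip 0.0 F [ 0.9  0.3 -1. ]
need [ 0.0186 -0.0242  0.3825] roll -0.009
```

```bash
python3 -m crank '[[0.0186,-0.0242,0,-0.009,100],[0,0,0.08,0,100],[0,0,0.08,0,100],[0,0,0.08,0,100],[0,0,0.08,0,100],[0,0,0.04,0,100],[0,0,0.0225,0,100],[0,0,0,0,100]]' >/dev/null; python3 d.py 0.445 0.106 0.107; python3 -m crank '[[0,0,0,0,0],[0,0,0,0,0],[0,0,0,0,0],[0,0,0,0,0],[0,0,0,0,0],[0,0,0,0,0],[0,0,0,0,0],[0,0,0,0,0]]' 15; python3 d.py 0.445 0.106 0.207
```

```text
t 4.9 tcp [0.4444 0.1047 0.1063] yaw 94.16 gap 0.09121381982697256 grip 0.0 F [ 0.1 -0.3  1. ]
need [ 0.0032  0.0018 -0.0017] roll -0.005
t: 5.7
tcp_pos: [0.445, 0.1053, 0.107]
tcp_rot: [[-0.073, 0.997, -0.0], [0.997, 0.073, 0.0], [0.0, -0.0, -1.0]]
contact_force: [-1.6, -0.6, 1.7]
finger_gap: 0.0412
grip_force: 15.0
t 5.7 tcp [0.445  0.1053 0.107 ] yaw 94.21 gap 0.04120052325993504 grip 15.000106516527012 F [-1.6 -0.6  1.7]
need [ 0.0017  0.     -0.2501] roll -0.003
```

Run:
```python
from h import *
f=arm.grab_frame("side");cv2.imwrite("pics/s1.png",cv2.resize(f["color"][120:240,170:310],None,fx=5,fy=5,interpolation=2))
b=cv2.imread("pics/side0.png");c=b[150:240,215:265];cv2.imwrite("pics/dk.png",cv2.resize(c,None,fx=6,fy=6,interpolation=2))
# depth width profile of stopper vs z can't be redone; print pixel rows per z
for z in(.0,.1,.113,.12,.13,.14,.15,.166):
    u,v=proj(f,(.445,.106,z));print(z,round((u-215)*6),round((v-150)*6), '| s1',round((u-170)*5),round((v-120)*5))
```

```text
0.0 153 449 | s1 353 525
0.1 136 240 | s1 338 350
0.113 134 211 | s1 336 325
0.12 132 195 | s1 335 312
0.13 130 171 | s1 334 293
0.14 129 148 | s1 332 273
0.15 127 124 | s1 330 253
0.166 123 85 | s1 328 221
```

View pics/s1.png

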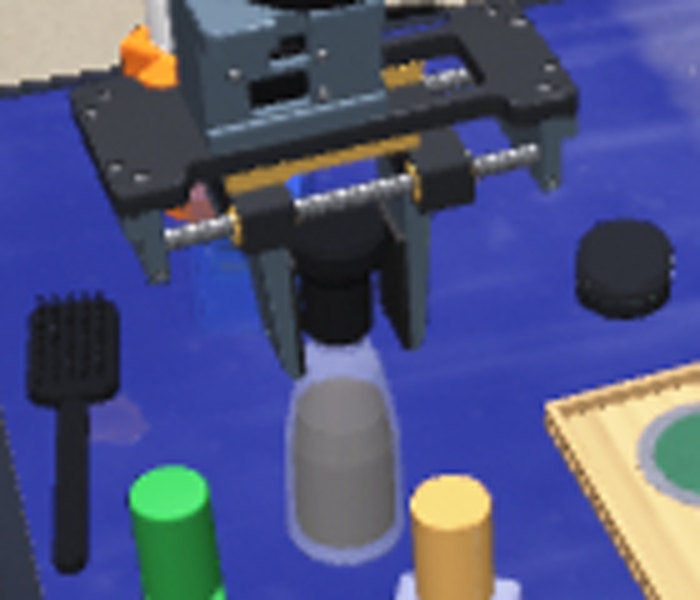

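View pics/dk.png

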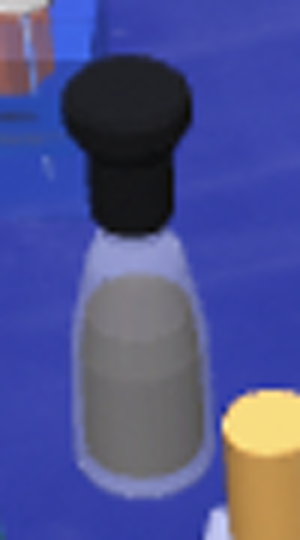

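The side view shows the flat finger faces on either side of the stopper at about (330,260), touching its flare or disc. The bottle is still upright. I'll test-lift it slowly.

```bash
python3 -m crank '[[0,0,-0.01,0,0],[0,0,-0.02,0,0],[0,0,-0.02,0,0],[0,0,0,0,0],[0,0,0,0,0],[0,0,0,0,0]]' 20
python3 - <<'E'
from h import *
f=arm.grab_frame("side");cv2.imwrite("pics/s2.png",cv2.resize(f["color"][120:240,170:310],None,fx=5,fy=5,interpolation=2))
E
```

```text
t: 6.35
tcp_pos: [0.4449, 0.1053, 0.1269]
tcp_rot: [[-0.074, 0.997, -0.0], [0.997, 0.074, -0.0], [-0.0, -0.0, -1.0]]
contact_force: [0.9, -0.3, -1.6]
finger_gap: 0.0406
grip_force: 20.0
```

View pics/s2.png

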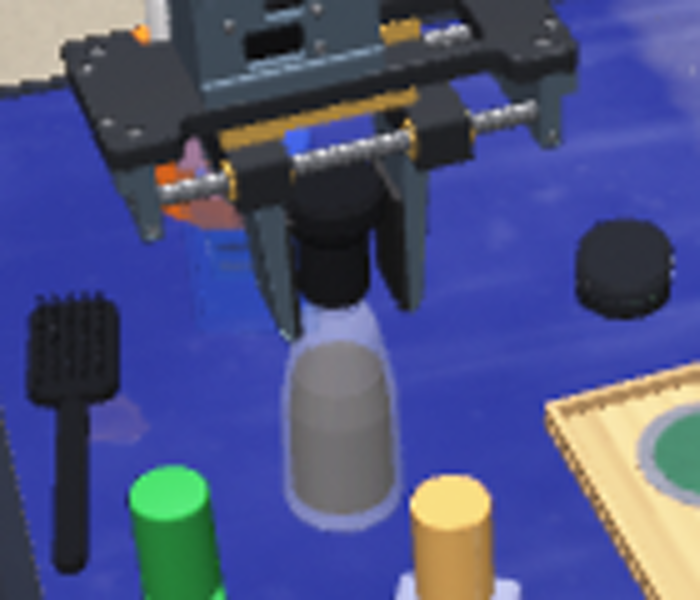

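The bottle is held upright, with its base about 20 mm up at (340,515). I'll carry it on.

```bash
python3 -m crank '[[0,0,-0.02,0,0],[0,0,-0.04,0,0],[0,0,-0.04,0,0],[0,0,-0.04,0,0],[0,0,-0.02,0,0],[0,0,0,0,0]]' ; python3 d.py 0.6274 -0.1432 0.19
```

```text
t: 7.0
tcp_pos: [0.4456, 0.1054, 0.192]
tcp_rot: [[-0.073, 0.997, 0.002], [0.997, 0.073, 0.0], [0.0, 0.002, -1.0]]
contact_force: [-0.0, -1.1, -2.0]
finger_gap: 0.0405
grip_force: 20.0
t 7.0 tcp [0.4456 0.1054 0.192 ] yaw 94.21 gap 0.040507862202508724 grip 19.999859493691474 F [-0.  -1.1 -2. ]
need [-0.6532  0.4076  0.0056] roll -0.003
```

```bash
python3 -m crank '[[-0.01,0.02,0,0,0],[-0.03,0.04,0,0,0],[-0.05,0.05,0,0,0],[-0.07,0.05,0,0,0],[-0.08,0.05,0,0,0],[-0.08,0.05,0,0,0],[-0.08,0.05,0,0,0],[-0.08,0.04,0,0,0],[-0.07,0.03,0,0,0],[-0.05,0.02,0,0,0],[-0.035,0.008,0,0,0],[-0.018,0,0,0,0]]' ; python3 -m crank '[[0,0,0,0,0],[0,0,0,0,0],[0,0,0,0,0],[0,0,0,0,0],[0,0,0,0,0]]' >/dev/null;python3 d.py 0.6274 -0.1432 0.114
python3 - <<'E'
from h import *
for n in("top","side"):
    f=arm.grab_frame(n)
    # fraction crop around bottle
    u,v=map(int,proj(f,(.627,-.143,.09)));c=f["color"][max(0,v-55):v+55,u-60:u+60]
    cv2.imwrite(f"pics/{n}3.png",cv2.resize(c,None,fx=5,fy=5,interpolation=2))
    P,_,_=cloud(f);m=(np.hypot(P[:,0]-.627,P[:,1]+.143)<.04)&(P[:,2]>.05)&(P[:,2]<.17)
    h=np.histogram(P[m][:,2],np.arange(.05,.175,.01));print(h[0])
E
```

```text
t: 8.2
tcp_pos: [0.6271, -0.1444, 0.1903]
tcp_rot: [[-0.073, 0.997, -0.001], [0.997, 0.073, 0.0], [0.0, -0.001, -1.0]]
contact_force: [-0.1, -0.6, -0.9]
finger_gap: 0.0408
grip_force: 20.0
t 8.7 tcp [ 0.6269 -0.1427  0.1911] yaw 94.25 gap 0.04110912436082165 grip 19.999898511450738 F [ 0.4 -0.1 -1.3]
need [-0.0012  0.001   0.1927] roll -0.002
[0 0 0 0 0 0 0 0 0 0 0 0]
[  0   0   0  29 119 119 119 119 126 148 140 139]
```

View pics/side3.png

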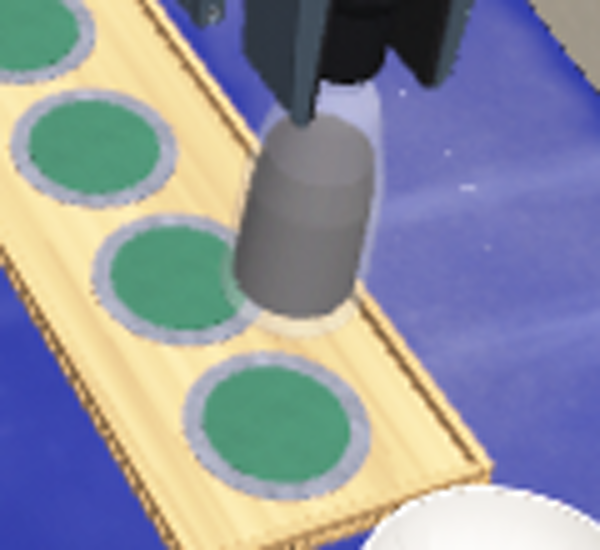

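The bottle has swung about the closing axis: its base is at about (295,310) in the crop, tilted toward +y. I'll measure the tilt.

```bash
cat > tilt.py <<'E'
from h import *
s=arm.observe();x0,y0,z0=s["tcp_pos"];z0=z0-.107  # nominal base height
f=arm.grab_frame("side");P,u,v=cloud(f)
m=(np.hypot(P[:,0]-x0,P[:,1]-y0)<.06)&(P[:,2]>z0+.012)&(P[:,2]<z0+.11)&(P[:,2]>.03);Q=P[m]
R=np.array(s["tcp_rot"]);t=Q@R[:,0]-np.array(s["tcp_pos"])@R[:,0];w=Q@R[:,1]-np.array(s["tcp_pos"])@R[:,1]
for a in np.arange(z0+.005,z0+.11,.01):
    k=abs(Q[:,2]-a)<.005
    if k.sum()>20:print((a-z0).round(3),"toolx mid",((np.percentile(t[k],3)+np.percentile(t[k],97))/2*1e3).round(1),"tooly",((np.percentile(w[k],3)+np.percentile(w[k],97))/2*1e3).round(1))
E
python3 -m crank '[[0,0,0,0,0],[0,0,0,0,0],[0,0,0,0,0]]'>/dev/null; python3 tilt.py
```

```text
0.015 toolx mid -9.5 tooly -9.2
0.025 toolx mid -7.7 tooly -8.9
0.035 toolx mid -7.8 tooly -9.7
0.045 toolx mid -7.8 tooly -8.4
0.055 toolx mid -6.9 tooly -7.4
0.065 toolx mid -5.3 tooly -6.2
0.075 toolx mid -4.7 tooly -4.6
0.085 toolx mid -4.4 tooly -4.5
0.095 toolx mid -5.4 tooly -3.6
0.105 toolx mid -7.2 tooly -0.6
```

The offsets match the radius profile, so the bottle is upright and the apparent lean is perspective. I'll lower it gently.

```bash
python3 -m crank '[[-0.001,0,0.02,0,0],[0,0,0.04,0,0],[0,0,0.04,0,0],[0,0,0.04,0,0],[0,0,0.025,0,0],[0,0,0.013,0,0],[0,0,0,0,0],[0,0,0,0,0],[0,0,0,0,0]]'; python3 tilt.py
```

```text
t: 10.05
tcp_pos: [0.6275, -0.1437, 0.1204]
tcp_rot: [[-0.074, 0.997, 0.001], [0.997, 0.074, -0.0], [-0.0, 0.001, -1.0]]
contact_force: [-0.3, 0.0, -1.9]
finger_gap: 0.041
grip_force: 20.0
0.015 toolx mid -9.5 tooly -11.6
0.025 toolx mid -7.2 tooly -9.2
0.035 toolx mid -8.1 tooly -8.4
0.045 toolx mid -7.5 tooly -8.3
0.055 toolx mid -6.3 tooly -7.6
0.065 toolx mid -5.7 tooly -4.3
0.075 toolx mid -4.3 tooly -5.8
0.085 toolx mid -3.6 tooly -5.9
0.095 toolx mid -7.3 tooly -2.7
0.105 toolx mid -7.9 tooly 2.1
```

```bash
python3 -m crank '[[0,0,0.005,0,0],[0,0,0.005,0,0],[0,0,0.003,0,0],[0,0,0,0,0]]';python3 -m crank '[[0,0,0.003,0,0],[0,0,0.003,0,0],[0,0,0,0,0]]'
```

```text
t: 10.5
tcp_pos: [0.6269, -0.1436, 0.1143]
tcp_rot: [[-0.073, 0.997, -0.0], [0.997, 0.073, 0.0], [0.0, -0.0, -1.0]]
contact_force: [0.2, -0.5, -1.0]
finger_gap: 0.0409
grip_force: 20.0
t: 10.8
tcp_pos: [0.6271, -0.1437, 0.1121]
tcp_rot: [[-0.073, 0.997, 0.0], [0.997, 0.073, 0.0], [-0.0, 0.0, -1.0]]
contact_force: [-0.4, 0.5, -2.0]
finger_gap: 0.0411
grip_force: 20.0
```

```bash
python3 -m crank '[[0,0,0.0025,0,0],[0,0,0.0025,0,0],[0,0,0,0,0]]';python3 -m crank '[[0,0,0.0025,0,0],[0,0,0,0,0],[0,0,0,0,0]]'; python3 tilt.py
```

```text
t: 11.1
tcp_pos: [0.6283, -0.144, 0.1118]
tcp_rot: [[-0.073, 0.997, 0.002], [0.997, 0.073, -0.001], [-0.001, 0.002, -1.0]]
contact_force: [-1.9, 0.2, 14.7]
finger_gap: 0.0413
grip_force: 20.0
t: 11.4
tcp_pos: [0.629, -0.1441, 0.1116]
tcp_rot: [[-0.073, 0.997, 0.004], [0.997, 0.073, -0.001], [-0.001, 0.004, -1.0]]
contact_force: [-2.2, 0.1, 19.6]
finger_gap: 0.0409
grip_force: 20.0
0.025 toolx mid -8.5 tooly -10.9
0.035 toolx mid -6.6 tooly -11.7
0.045 toolx mid -6.5 tooly -9.9
0.055 toolx mid -6.5 tooly -9.0
0.065 toolx mid -5.1 tooly -8.3
0.075 toolx mid -3.7 tooly -6.4
0.085 toolx mid -3.8 tooly -5.5
0.095 toolx mid -6.8 tooly -4.2
0.105 toolx mid -8.0 tooly 3.0
```

```bash
python3 -m crank '[[0,0,-0.0055,0,0],[0,0,0,0,0],[0,0,0,0,48],[0,0,0,0,55],[0,0,0,0,80],[0,0,0,0,100],[0,0,0,0,100],[0,0,0,0,100],[0,0,0,0,100]]'; python3 -m crank '[[0,0,-0.06,0,100],[0,0,-0.1,0,100],[0,0,-0.1,0,100],[0,0,-0.1,0,100],[0,0,-0.04,0,100],[0,0,0,0,80]]'>/dev/null; python3 d.py 0.4515 -0.0455 0.27
cat > chk.py <<'E'
import sys
from h import *
x,y,h=map(float,sys.argv[1:4])
for n in sys.argv[4:] or("top","side"):
    f=arm.grab_frame(n);P,u,v=cloud(f)
    m=(np.hypot(P[:,0]-x,P[:,1]-y)<.05)&(abs(P[:,2]-h)<.006)
    if m.sum()<10:print(n,"none");continue
    c,r=cv2.minEnclosingCircle(P[m][:,:2].astype(np.float32));print(n,m.sum(),np.round(c,4),round(r,4),P[m].mean(0).round(4))
E
python3 chk.py .6274 -.1425 .171
```

```text
t: 12.35
tcp_pos: [0.627, -0.1436, 0.1113]
tcp_rot: [[-0.073, 0.997, -0.0], [0.997, 0.073, 0.0], [0.0, -0.0, -1.0]]
contact_force: [-0.1, 0.5, -0.1]
finger_gap: 0.087
grip_force: 0.0
t 12.95 tcp [ 0.6281 -0.1439  0.2739] yaw 94.21 gap 0.08573488358725936 grip 0.0 F [ 0.4 -0.1 -0.6]
need [ 0.2778 -0.4223  0.0076] roll -0.003
top none
side 377 [ 0.6253 -0.1428] 0.0223 [ 0.6226 -0.1447  0.1698]
```

```bash
python3 -m crank '[[0.03,-0.04,0,0,60],[0.04,-0.06,0,0,60],[0.05,-0.08,0,0,60],[0.05,-0.08,0,0,60],[0.05,-0.08,0,0,60],[0.04,-0.05,0,0,60],[0.0178,-0.0323,0,0,60],[0,0,0,0,60],[0,0,0,0,60]]'>/dev/null; python3 d.py 0.4515 -0.0455 0.113
```

```text
t 13.95 tcp [ 0.4509 -0.0455  0.271 ] yaw 94.22 gap 0.05477616696255902 grip 0.0 F [-0.3 -0.5  1. ]
need [-2.00e-04  1.70e-03  3.95e-01] roll -0.003
```

```bash
python3 -m crank '[[0,0.001,0.04,0,60],[0,0,0.08,0,60],[0,0,0.08,0,60],[0,0,0.08,0,60],[0,0,0.06,0,60],[0,0,0.035,0,60],[0,0,0.02,0,60],[0,0,0,0,60]]'; python3 -m crank '[[0,0,0,0,0],[0,0,0,0,0],[0,0,0,0,0],[0,0,0,0,0],[0,0,0,0,0],[0,0,0,0,0],[0,0,-0.01,0,0],[0,0,-0.03,0,0],[0,0,-0.05,0,0],[0,0,-0.06,0,0],[0,0,-0.03,0,0],[0,0,0,0,0]]' 20;python3 d.py .6217 -.063 .185
```

```text
t: 14.75
tcp_pos: [0.4509, -0.0455, 0.1123]
tcp_rot: [[-0.073, 0.997, -0.002], [0.997, 0.073, 0.0], [0.0, -0.002, -1.0]]
contact_force: [-0.6, 0.0, 1.0]
finger_gap: 0.0545
grip_force: 0.0
t: 15.95
tcp_pos: [0.4517, -0.0453, 0.1871]
tcp_rot: [[-0.073, 0.997, 0.003], [0.997, 0.073, -0.0], [-0.001, 0.003, -1.0]]
contact_force: [-1.3, -0.3, -2.9]
finger_gap: 0.0283
grip_force: 20.0
t 15.95 tcp [ 0.4517 -0.0453  0.1871] yaw 94.21 gap 0.02832542877857189 grip 19.97649371623993 F [-1.3 -0.3 -2.9]
need [-0.0753  0.4205  0.0067] roll -0.003
```

```bash
python3 -m crank '[[0,0.02,0,0,0],[-0.01,0.04,0,0,0],[-0.01,0.06,0,0,0],[-0.015,0.07,0,0,0],[-0.015,0.07,0,0,0],[-0.01,0.07,0,0,0],[-0.01,0.05,0,0,0],[-0.005,0.03,0,0,0],[0,0.0105,0,0,0],[0,0,0,0,0],[0,0,0,0,0]]'>/dev/null; python3 -m crank '[[0,0,0.04,0,0],[0,0,0.05,0,0],[0,0,0.04,0,0],[0,0,0.025,0,0],[0,0,0,0,0],[0,0,0,0,0]]'; python3 d.py .6217 -.063 .1185
```

```text
t: 17.65
tcp_pos: [0.6209, -0.0628, 0.1234]
tcp_rot: [[-0.073, 0.997, -0.0], [0.997, 0.073, 0.0], [0.0, -0.0, -1.0]]
contact_force: [0.6, 0.4, -1.3]
finger_gap: 0.0287
grip_force: 20.0
t 17.65 tcp [ 0.6209 -0.0628  0.1234] yaw 94.21 gap 0.028687224146518742 grip 19.976617991924286 F [ 0.6  0.4 -1.3]
need [-0.0007  0.002   0.0123] roll -0.003
```

```bash
python3 -m crank '[[0,0.0015,0.004,0,0],[0,0,0.003,0,0],[0,0,0,0,0]]'; python3 -m crank '[[0,0,0.003,0,0],[0,0,0.002,0,0],[0,0,0,0,0]]'
```

```text
t: 17.95
tcp_pos: [0.6215, -0.0627, 0.1208]
tcp_rot: [[-0.073, 0.997, 0.0], [0.997, 0.073, -0.0], [-0.0, 0.0, -1.0]]
contact_force: [-0.3, 0.2, -2.8]
finger_gap: 0.0286
grip_force: 20.0
t: 18.25
tcp_pos: [0.6215, -0.0627, 0.1188]
tcp_rot: [[-0.073, 0.997, 0.0], [0.997, 0.073, -0.0], [-0.0, 0.0, -1.0]]
contact_force: [-1.9, 0.0, 4.2]
finger_gap: 0.0285
grip_force: 20.0
```

```bash
python3 -m crank '[[0,0,0.002,0,0],[0,0,0,0,0]]'
```

```text
t: 18.45
tcp_pos: [0.6218, -0.0628, 0.1188]
tcp_rot: [[-0.074, 0.997, 0.001], [0.997, 0.074, -0.0], [-0.0, 0.001, -1.0]]
contact_force: [-3.9, 0.3, 13.7]
finger_gap: 0.0285
grip_force: 20.0
```

```bash
python3 -m crank '[[0,0,-0.003,0,0],[0,0,0,0,33],[0,0,0,0,40],[0,0,0,0,60],[0,0,0,0,60],[0,0,0,0,60]]'; python3 -m crank '[[0,0,-0.06,0,60],[0,0,-0.1,0,60],[0,0,-0.1,0,60],[0,0,-0.08,0,60],[0,0,-0.03,0,65],[0,0,0,0,65]]'>/dev/null;python3 chk.py .6217 -.063 .157 side;  python3 d.py 0.438 0.2615 0.265
```

```text
t: 19.05
tcp_pos: [0.6213, -0.0627, 0.1189]
tcp_rot: [[-0.073, 0.997, -0.0], [0.997, 0.073, 0.0], [0.0, -0.0, -1.0]]
contact_force: [-0.1, -0.4, 0.2]
finger_gap: 0.0542
grip_force: 0.0
side 164 [ 0.6217 -0.0625] 0.0157 [ 0.6209 -0.0654  0.1564]
t 19.7 tcp [ 0.6212 -0.0627  0.2666] yaw 94.21 gap 0.0591677052263061 grip 0.0 F [-0.1 -0.9 -1.3]
need [ 0.8419 -0.3973  0.0038] roll -0.003
```

Gold is in place. Next is blue.

```bash
python3 -m crank '[[0.03,-0.02,0,0,65],[0.06,-0.03,0,0,65],[0.09,-0.04,0,0,65],[0.09,-0.045,0,0,65],[0.09,-0.045,0,0,65],[0.09,-0.045,0,0,65],[0.09,-0.045,0,0,65],[0.09,-0.045,0,0,65],[0.09,-0.04,0,0,65],[0.07,-0.03,0,0,65],[0.04,-0.012,0,0,65],[0.012,0,0,0,65]]'>/dev/null; python3 -m crank '[[0,0,0,0,65],[0,0,0,0,65]]'>/dev/null; python3 d.py 0.438 0.2615 0.1005;python3 - <<'E'
from h import *
f=arm.grab_frame("side");cv2.imwrite("pics/s5.png",cv2.resize(f["color"][90:310,170:430],None,fx=2.5,fy=2.5,interpolation=2))
E
```

```text
t 21.1 tcp [0.4381 0.2609 0.2662] yaw 94.19 gap 0.059201251585801105 grip 0.0 F [ 0.1 -0.2  0.1]
need [1.900e-03 2.000e-04 4.143e-01] roll -0.004
```

View pics/s5.png

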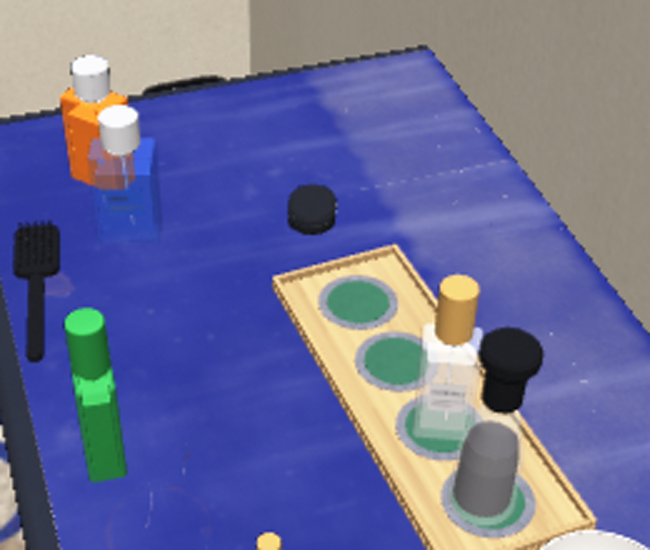

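Dark and gold stand on their marks at about (490,480) and (445,420). The blue bottle with the white cap at (118,130) is clear of the orange one at (90,80), so I'll descend to its cap.

```bash
python3 -m crank '[[0.0019,0,0.04,0,65],[0,0,0.08,0,65],[0,0,0.08,0,65],[0,0,0.08,0,65],[0,0,0.06,0,65],[0,0,0.04,0,65],[0,0,0.023,0,65],[0,0,0,0,65]]'; python3 -m crank '[[0,0,0,0,0],[0,0,0,0,0],[0,0,0,0,0],[0,0,0,0,0],[0,0,0,0,0],[0,0,0,0,0],[0,0,-0.01,0,0],[0,0,-0.03,0,0],[0,0,-0.05,0,0],[0,0,-0.06,0,0],[0,0,-0.03,0,0],[0,0,0,0,0]]' 20;python3 d.py .6155 .017 .18
```

```text
t: 21.95
tcp_pos: [0.4379, 0.2615, 0.1048]
tcp_rot: [[-0.073, 0.997, -0.002], [0.997, 0.073, -0.001], [-0.001, -0.002, -1.0]]
contact_force: [0.2, 0.8, 0.2]
finger_gap: 0.059
grip_force: 0.0
t: 23.15
tcp_pos: [0.439, 0.2628, 0.1796]
tcp_rot: [[-0.073, 0.997, 0.003], [0.997, 0.073, 0.002], [0.001, 0.003, -1.0]]
contact_force: [-0.1, -0.4, -2.0]
finger_gap: 0.0353
grip_force: 19.9
t 23.15 tcp [0.439  0.2628 0.1796] yaw 94.21 gap 0.03532953327064577 grip 19.909608364105225 F [-0.1 -0.4 -2. ]
need [-0.6451  0.3949 -0.0007] roll -0.003
```

```bash
python3 -m crank '[[-0.01,0.01,0,0,0],[-0.03,0.03,0,0,0],[-0.05,0.05,0,0,0],[-0.07,0.05,0,0,0],[-0.08,0.05,0,0,0],[-0.08,0.05,0,0,0],[-0.08,0.05,0,0,0],[-0.08,0.04,0,0,0],[-0.07,0.03,0,0,0],[-0.05,0.02,0,0,0],[-0.03,0.01,0,0,0],[-0.015,0.005,0,0,0]]'>/dev/null; python3 -m crank '[[0,0,0,0,0],[0,0,0,0,0],[0,0,0,0,0],[0,0,0.04,0,0],[0,0,0.05,0,0],[0,0,0.04,0,0],[0,0,0.028,0,0],[0,0,0,0,0],[0,0,0,0,0]]'; python3 d.py .6155 .017 .1105
```

```text
t: 25.25
tcp_pos: [0.6148, 0.0166, 0.1145]
tcp_rot: [[-0.074, 0.997, -0.0], [0.997, 0.074, 0.0], [0.0, -0.0, -1.0]]
contact_force: [-0.4, 0.4, -1.8]
finger_gap: 0.0354
grip_force: 19.9
t 25.25 tcp [0.6148 0.0166 0.1145] yaw 94.22 gap 0.03536755030143967 grip 19.94948834180832 F [-0.4  0.4 -1.8]
need [0.0008 0.0017 0.0101] roll -0.003
```

```bash
python3 -m crank '[[0.0005,0.0015,0.003,0,0],[0,0,0.003,0,0],[0,0,0.0025,0,0],[0,0,0,0,0]]'
```

```text
t: 25.65
tcp_pos: [0.6153, 0.0168, 0.1112]
tcp_rot: [[-0.073, 0.997, 0.0], [0.997, 0.073, 0.0], [-0.0, 0.0, -1.0]]
contact_force: [-0.9, -0.9, -2.1]
finger_gap: 0.0349
grip_force: 19.9
```

```bash
python3 -m crank '[[0,0,0.0025,0,0],[0,0,0,0,0]]'
```

```text
t: 25.85
tcp_pos: [0.6156, 0.0168, 0.111]
tcp_rot: [[-0.073, 0.997, 0.0], [0.997, 0.073, -0.0], [-0.0, 0.0, -1.0]]
contact_force: [-4.6, -0.8, 9.6]
finger_gap: 0.0355
grip_force: 20.0
```

```bash
python3 -m crank '[[0,0,-0.002,0,0],[0,0,0,0,40],[0,0,0,0,48],[0,0,0,0,65],[0,0,0,0,65],[0,0,0,0,65]]'; python3 -m crank '[[0,0,-0.06,0,65],[0,0,-0.1,0,65],[0,0,-0.1,0,65],[0,0,-0.08,0,65],[0,0,-0.04,0,50],[0,0,0,0,50]]'>/dev/null;python3 chk.py .6155 .017 .138 side;  python3 d.py 0.4377 -0.1915 0.265
```

```text
t: 26.45
tcp_pos: [0.6153, 0.0168, 0.1109]
tcp_rot: [[-0.073, 0.997, 0.0], [0.997, 0.073, -0.0], [-0.0, 0.0, -1.0]]
contact_force: [-0.6, 0.4, -0.4]
finger_gap: 0.059
grip_force: 0.0
side 207 [0.6147 0.0156] 0.019 [0.6138 0.0137 0.1378]
t 27.1 tcp [0.6154 0.0168 0.2629] yaw 94.21 gap 0.04628958556583359 grip 0.0 F [ 0.1 -0.1 -1.7]
need [-0.4868 -0.4812 -0.0056] roll -0.003
```

```bash
python3 -m crank '[[-0.02,-0.02,0,0,45],[-0.04,-0.04,0,0,45],[-0.06,-0.06,0,0,45],[-0.07,-0.07,0,0,45],[-0.07,-0.07,0,0,45],[-0.07,-0.07,0,0,45],[-0.07,-0.07,0,0,45],[-0.05,-0.045,0,0,45],[-0.027,-0.025,0,0,45],[-0.01,-0.01,0,0,45],[0,0,0,0,45],[0,0,0,0,45]]'>/dev/null; python3 d.py 0.4377 -0.1915 0.06
```

```text
t 28.3 tcp [ 0.4384 -0.1911  0.2627] yaw 94.23 gap 0.04083308991222375 grip 0.0 F [-0.1 -0.6  0.3]
need [-0.001  -0.0018  0.5068] roll -0.002
```

```bash
python3 -m crank '[[-0.001,-0.0018,0.04,0,45],[0,0,0.08,0,45],[0,0,0.08,0,45],[0,0,0.08,0,45],[0,0,0.08,0,45],[0,0,0.07,0,45],[0,0,0.05,0,45],[0,0,0.027,0,45],[0,0,0,0,45],[0,0,0,0,45]]'; python3 -m crank '[[0,0,0,0,0],[0,0,0,0,0],[0,0,0,0,0],[0,0,0,0,0],[0,0,0,0,0],[0,0,0,0,0],[0,0,-0.02,0,0],[0,0,-0.06,0,0],[0,0,-0.08,0,0],[0,0,-0.08,0,0],[0,0,-0.08,0,0],[0,0,-0.08,0,0]]' 10;python3 -m crank '[[0,0,-0.07,0,0],[0,0,-0.03,0,0],[0,0,0,0,0],[0,0,0,0,0]]'; python3 d.py .6095 .0965 .26
```

```text
t: 29.3
tcp_pos: [0.438, -0.1919, 0.0607]
tcp_rot: [[-0.074, 0.997, 0.0], [0.997, 0.074, -0.0], [-0.0, 0.0, -1.0]]
contact_force: [-1.2, 0.0, -0.1]
finger_gap: 0.0411
grip_force: 0.0
t: 30.5
tcp_pos: [0.4371, -0.1918, 0.2219]
tcp_rot: [[-0.073, 0.997, 0.0], [0.997, 0.073, -0.0], [-0.0, 0.0, -1.0]]
contact_force: [1.2, -0.0, -0.9]
finger_gap: 0.016
grip_force: 10.0
t: 30.9
tcp_pos: [0.4369, -0.1918, 0.2591]
tcp_rot: [[-0.073, 0.997, -0.001], [0.997, 0.073, 0.0], [0.001, -0.001, -1.0]]
contact_force: [-0.4, 1.2, -0.1]
finger_gap: 0.0163
grip_force: 10.0
t 30.9 tcp [ 0.4369 -0.1918  0.2591] yaw 94.21 gap 0.016304952468942095 grip 9.998202323913574 F [-0.4  1.2 -0.1]
need [ 0.687   0.4832 -0.0023] roll -0.003
```

```bash
python3 -m crank '[[0.02,0.01,0,0,0],[0.04,0.02,0,0,0],[0.07,0.04,0,0,0],[0.08,0.055,0,0,0],[0.08,0.06,0,0,0],[0.08,0.06,0,0,0],[0.08,0.06,0,0,0],[0.08,0.06,0,0,0],[0.07,0.05,0,0,0],[0.05,0.04,0,0,0],[0.027,0.02,0,0,0],[0.01,0.008,0,0,0]]'>/dev/null; python3 -m crank '[[0,0,0,0,0],[0,0,0,0,0],[0,0,0.04,0,0],[0,0,0.08,0,0],[0,0,0.08,0,0],[0,0,0.08,0,0],[0,0,0.08,0,0],[0,0,0.06,0,0],[0,0,0.035,0,0],[0,0,0.015,0,0],[0,0,0,0,0],[0,0,0,0,0]]'; python3 d.py .6095 .0965 .066
```

```text
t: 33.3
tcp_pos: [0.6105, 0.0962, 0.0731]
tcp_rot: [[-0.073, 0.997, 0.001], [0.997, 0.073, 0.0], [0.0, 0.001, -1.0]]
contact_force: [-0.9, -1.1, 0.6]
finger_gap: 0.0161
grip_force: 10.0
t 33.3 tcp [0.6105 0.0962 0.0731] yaw 94.2 gap 0.016118907776976027 grip 9.998283013701439 F [-0.9 -1.1  0.6]
need [ 0.001  -0.0025  0.0177] roll -0.004
```

```bash
python3 -m crank '[[0,-0.001,0.007,0,0],[0,0,0.005,0,0],[0,0,0.003,0,0],[0,0,0,0,0]]'
```

```text
t: 33.7
tcp_pos: [0.6095, 0.0962, 0.0661]
tcp_rot: [[-0.073, 0.997, -0.0], [0.997, 0.073, -0.0], [-0.0, -0.0, -1.0]]
contact_force: [-0.4, 0.6, -0.7]
finger_gap: 0.0158
grip_force: 10.0
```

```bash
python3 -m crank '[[0,0,0.0025,0,0],[0,0,0,0,0]]'; python3 -m crank '[[0,0,0.0015,0,0],[0,0,0,0,0]]'
```

```text
t: 33.9
tcp_pos: [0.6097, 0.0963, 0.0654]
tcp_rot: [[-0.073, 0.997, 0.0], [0.997, 0.073, 0.0], [0.0, 0.0, -1.0]]
contact_force: [-0.8, -0.4, 3.8]
finger_gap: 0.0161
grip_force: 10.0
t: 34.1
tcp_pos: [0.61, 0.0963, 0.0652]
tcp_rot: [[-0.073, 0.997, 0.001], [0.997, 0.073, 0.0], [0.0, 0.001, -1.0]]
contact_force: [-1.9, -0.1, 9.6]
finger_gap: 0.0159
grip_force: 10.0
```

```bash
python3 -m crank '[[0,0,-0.0025,0,0],[0,0,0,0,0],[0,0,0,0,20],[0,0,0,0,25],[0,0,0,0,40],[0,0,0,0,50],[0,0,0,0,50]]'; python3 -m crank '[[0,0,-0.04,0,50],[0,0,-0.08,0,50],[0,0,-0.1,0,50],[0,0,-0.1,0,50],[0,0,-0.1,0,50],[0,0,-0.08,0,50],[0,0,0,0,50]]'>/dev/null
python3 -m crank '[[0,-0.05,0,0,50],[0,-0.09,0,0,50],[0,-0.09,0,0,50],[0,-0.09,0,0,50],[0,-0.05,0,0,50],[0,0,0,0,50],[0,0,0,0,50]]'
python3 chk.py .6095 .0965 .0995;python3 chk.py .6155 .017 .1385;python3 chk.py .6217 -.063 .1575;python3 chk.py .6274 -.1425 .1715
python3 - <<'E'
from h import *
f=arm.grab_frame("side");cv2.imwrite("pics/s9.png",cv2.resize(f["color"][100:380,170:470],None,fx=2.1,fy=2.1,interpolation=2))
E
```

```text
t: 34.8
tcp_pos: [0.6095, 0.0962, 0.0655]
tcp_rot: [[-0.073, 0.997, -0.0], [0.997, 0.073, 0.0], [0.0, -0.0, -1.0]]
contact_force: [-0.0, 0.0, 0.1]
finger_gap: 0.0438
grip_force: 0.0
t: 36.2
tcp_pos: [0.4621, 0.0854, 0.2661]
tcp_rot: [[-0.073, 0.997, 0.001], [0.997, 0.073, 0.0], [0.0, 0.001, -1.0]]
contact_force: [-0.3, -0.0, 1.1]
finger_gap: 0.0458
grip_force: 0.0
top none
side 42 [0.6108 0.095 ] 0.0107 [0.6095 0.0944 0.0982]
top 42 [0.6191 0.009 ] 0.0157 [0.6186 0.0054 0.1382]
side 205 [0.6149 0.0162] 0.0193 [0.6139 0.0139 0.1379]
top 122 [ 0.6223 -0.0627] 0.0149 [ 0.6219 -0.0622  0.1566]
side 161 [ 0.6216 -0.0633] 0.015 [ 0.6213 -0.0651  0.1563]
top 255 [ 0.6257 -0.1407] 0.0219 [ 0.6242 -0.1405  0.1702]
side 370 [ 0.6243 -0.1422] 0.0219 [ 0.6227 -0.1447  0.1701]
```

View pics/s9.png

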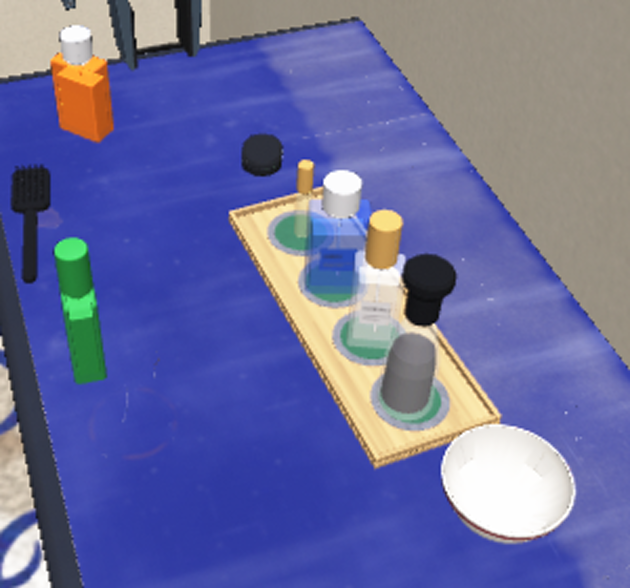

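All four bottles stand upright on their marks, with each cap centre within about 3 mm of its mark, and the bowl and case look unmoved. The gripper is well clear, so I'm handing in.

```bash
python3 -c "
from station import arm
print(arm.finish_job())"
```

```text
the job is handed in; nothing more can be done
None
```

I handed the job in at about 37 s: all four bottles stand upright on their marks from bowl to earphone case (dark on d, gold on c, blue on b, vial on a), and in the last picture the bowl and case look unmoved.

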